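Move a battery pack from the charger rail to the meter rail

TASK

The battery pack on the charger (white housing) is full: press the charger's red release button so that the pack springs loose, slide it off, and slide it onto the rail of the meter (blue housing) until its catch clicks and holds it with the red button up again. Push by feel and gently, without forcing the pack, the rails or the buttons, leave everything else on the bench where it lies, and let go of the pack.

Things in the scene. Friction and masses are not known exactly. Their poses are not given: they have to be found in the camera images.
- charger: Fixed slide rail with white vented housing (118 wide, 50 high, own x +60..+92 mm) at its far end. Origin on the bench under the middle of the latched pack; z up; +x = pushing-on direction, open end at -x, turned up to 0.2 rad. Floor 14 mm high, 90 wide, x -115..+58. A plunger pushes the pack 12 mm out when the catch is down. Contact forces over 36 N in all between pack and rail damage it.
- meter: Fixed rail like the charger's, but blue housing with dark display and two knobs; same sizes and axes. Tooth, plunger, stop and button are set together up to 10 mm either way along x, unreported: latched pack's middle is anywhere from x -10 to +10 mm; find it by feel. Hard stop 2.5 mm past latched. Contact forces over 36 N in all between pack and rail damage it.
- charger_mouth (a point): Front end of the charger's lips, on the rail floor 14 mm above the bench, own x -20 mm. From here to x +60 side walls 73 mm apart with lips (tops 33 mm above the bench, undersides 14 above the floor, 56 apart) hold the flange: the pack can be lifted only when its middle is 65 mm or more on the -x side of latched. Axes as the charger.
- meter_mouth (a point): Front end of the meter's lips, on the floor 14 mm above the bench, own x -20 mm; lips as on the charger. Before it the walls flare as a lead-in to x -40 mm, and the floor is open from above to x -115: set the pack down there with its middle at x -90 to -85 and push on towards +x. Axes as the meter.
- meter_seat (a point): Point on the meter's rail floor at own x = y = 0, axes as the meter. Pushing on: the pack's foot forces the tooth down from about x -60 mm on; over the last 12 mm a plunger pushes back, 4.5 rising to 8 N (8 to 18 N in all with friction); at home the tooth snaps up into the pack's groove. Let go before that, the pack is pushed back out about 10 mm.
- pack_grip (a point): Centre of the battery pack's white grip rib, 53 mm above its underside. Rib 56 long (pack x), 28 wide (y), its top 23 mm above this point. Below: grey body 90 x 48, top 31 mm above the underside; black flange 90 x 70 x 12 mm runs under the lips (1.5 mm play each side, 2 above), grooved below for the tooth. About 0.36 kg. +x is the leading end (copper patch).
- pack: The battery pack, 90 x 70 x 76 mm, origin at the centre of its underside, axes as at pack_grip. At the start it is latched on the charger.
- charger_button (a point): Middle of the top of the charger's red release button, 26 x 20 mm (own x, y), 38 mm above the bench, 64 mm right (-y) of the rail's centre line at own x +16 mm. Pressed straight down 6 to 7 mm (1 N at first, 3 N at the bottom, then a hard end) it frees the pack, which springs about 12 mm out towards -x. It then stays down until the pack is off.
- charger_catch (a joint): How far the charger's button and tooth are down, m: 0 up (catching), 0.007 fully down.
- meter_catch (a joint): How far the meter's red button (like the charger's, 64 mm right of its rail) and tooth are down, m: 0 up, about 0.005 while the pack's foot lies on the tooth, 0 again at the click. The meter's button need not be pressed.
- tape_roll: Roll of masking tape 103 mm across, 25 mm high, bystander; origin at the underside.
- screwdriver_1: Screwdriver with red handle, 206 mm long, bystander; origin at the underside.
- moisture_tin_0: Lidded metal tin, 67 mm across, 44 mm high, bystander; origin at the underside.
- moisture_tin_1: Second lidded tin of the same kind, bystander.
- marker_3: Marker pen with red cap, 137 mm long, 19 mm thick, lying between the two rails, bystander.
- sieve_brush: Round wooden-handled brush, 175 mm long, bystander. Beyond it stands the fixed sieve shaker, a tower over 0.6 m tall about 0.7 m ahead and 0.3 m left of the robot: draw the arm in before swinging past it.
Not all that is in view belongs to the job. Leave any yellow look-alike of the pack alone.

How it is judged:
By the outcome, as a careful person would: the job done as asked, in the order asked, and still so for the second after the job is handed in, with the robot touching nothing.
It also fails if it takes over 72 s, if anything falls off the work surface, if the arm or the gripper's body presses on something with over 40 N, if the wrist force passes 120 N, or if a joint passes its speed limit or range.

ROBOT

A 6-joint arm with a two-finger parallel gripper is mounted at the origin on a cart in front of the work surface, level with it; the furniture and walls round the work are solid. World frame = base frame: x ahead of the robot, y to its left, z up, the work surface at z = 0. Lengths are in mm, angles in degrees, forces in N, time in s.
With the tool pointing down it reaches from about 200 to 875 mm from the base axis. Payload 3.4 kg.
Tool frame: the origin (TCP) lies midway between the tips of the shut fingers; the grasp point (between the pads) lies 19 mm behind it (env.grip_depth is the distance from the TCP to the grasp point, in mm); x points along the fingers, y is the direction in which the jaws open and shut, and the axes are right-handed (so a half turn about x gives the same grasp; the last joint's range is limited). The gripper opens to 94 mm and grips with 3 to 60 N. Pads are 16 mm wide; open, the fingers measure 119 mm over their backs; the gripper's body (75 mm by 177 mm) begins 78 mm behind the grasp point.
Start: joints at [-70.015, 15.808, 86.224, -0, 77.962, -6.933], TCP at [260.313, -512.741, 205.493] pointing down, gripper open.
Joint ranges: [-165.64, 165.64], [-43.16, 119.46], [12.63, 154.43], [-67.54, 247.53], [6.08, 155.33], [-154.97, 154.97]. Speed limits (degrees/s): [147.25, 147.25, 180, 180, 180, 180].

INTERFACE

Orientations are given as a 3x3 rotation matrix whose columns are the frame's x, y, z axes.
In Python, from rig import env, snapshot, get_calibration, order gives the robot as it stands.
- The arm moves only by the shell command python3 -m handwheel 'ROWS'. ROWS is JSON, a list that holds one entry, the list of rows, each a list of 7 numbers: the shift along the tool's x, y, z in units of 25 mm (1.0 is 25 mm), then the turn, a rotation vector about the tool's x, y, z in units of 6 degrees (1.0 is 6 degrees), then the opening, from -1 (shut) to 1 (fully open). A call has 1 to 8 rows; each row is the pose to reach, as a shift and turn from the pose commanded when the call began, along the tool's axes at that moment; what a row does not reach only later rows make up. A row lasts 1/12 s, in which the tool goes at most 41.7 mm and 7.16 degrees, less where a joint would pass 70% of its speed; a pose out of reach is approached as far as the arm can. A call with a gripper value outside its range is refused whole. The fingers move at their own pace and stop on an object; the grip force is fixed at half the most. Time passes only in rows, so rows that repeat a pose let the fingers close. It gives the time, the measured TCP pose, the force and the opening at its end, in the units of the state.
- env.read_state(): the state, without advancing time (a new reading comes with each control period).
- snapshot(name): name is "scene" or "top" or "wrist"; returns the picture (384x512x3 uint8, blue, green, red); there is no depth.
- get_calibration(name): a dict with "K" (3x3 intrinsics, pixels), "k1" (the pictures are not rectified: a ray, as slopes to the right and down, at radius r is drawn at 1 + k1 r^2 times it, then the intrinsics apply), "R" (3x3) and "t" (3): a world point X has camera coordinates R X + t. Camera axes: x right, y down, z forward; pixel columns grow to the right and rows downward; lengths in mm; the calibration is good to about 2 mm. A picture is of the moment at which its call begins: read the wrist's pose just before it. get_calibration takes no time and is no camera call; for the wrist camera it gives the pose at the moment of the call.
- order.close_job(): hands the job in, once; it reports no verdict.
The state is a dict: "time_s": time; "q": joint angles; "qvel": joint speeds; "joint_torque": joint torques, N m; "tool_pos": TCP position; "ee_rot": TCP orientation; "wrist_force": force on the tool from outside, world axes, zero at the start; "wrist_torque": the same for the moment, N m; "gripper_width": finger opening in mm.
Only numpy, scipy, OpenCV 4.12 (cv2) and the standard library are available. Lean on these libraries where they do the work, as an engineer would, in place of code of your own. Each camera call takes 0.05 s, during which the arm holds its last target.

## Working session

There is one attempt and no reset: what is moved stays moved. The work goes in short steps, Python scripts to look and compute and a shell command to move; the robot and the scene stay as the last step left them, time stands still between calls to the robot, and variables do not carry over. Pictures are saved under pics/ and viewed, and the job is handed in when it is done.

```bash
ls; mkdir -p pics; python3 - <<'E'
from rig import env, snapshot, get_calibration
import cv2
s=env.read_state();print(s['time_s'],s['tool_pos'],s['ee_rot'],s['wrist_force'],s['gripper_width'],env.grip_depth)
for n in['scene','top','wrist']:
    c=get_calibration(n);print(n,c)
    cv2.imwrite(f'pics/{n}0.png',snapshot(n))
E
```

```text
pics
0.0 [ 260.11704988 -512.18383452  204.61842611] [[-6.26259236e-04  4.52748618e-01 -8.91637985e-01]
 [ 1.65246645e-03 -8.91636474e-01 -4.52749012e-01]
 [-9.99998439e-01 -1.75694010e-03 -1.89756324e-04]] [ 0.54582169  0.52858275 -0.37268185] 93.96226219111787 18.8
scene {'K': array([[359.49750977,   0.        , 265.59517508],
       [  0.        , 359.49750977, 183.66804927],
       [  0.        ,   0.        ,   1.        ]]), 'k1': 0.0241091554166996, 'R': array([[-0.7532249 , -0.65766881,  0.01113496],
       [-0.44438276,  0.49632266, -0.74577998],
       [ 0.4849497 , -0.56668824, -0.66609927]]), 't': array([ 480.90588082,  290.26966102, 1122.86459382])}
top {'K': array([[384.527454  ,   0.        , 248.80737068],
       [  0.        , 384.527454  , 185.79694075],
       [  0.        ,   0.        ,   1.        ]]), 'k1': -0.06469557337980061, 'R': array([[ 1.73692151e-02, -9.99847248e-01,  1.94702176e-03],
       [-9.96791738e-01, -1.74682393e-02, -7.81094907e-02],
       [ 7.81315704e-02, -5.84074658e-04, -9.96942885e-01]]), 't': array([  35.95407849,  611.61446662, 1302.56713643])}
wrist {'K': array([[342.4678676 ,   0.        , 255.37697121],
       [  0.        , 342.4678676 , 186.33278022],
       [  0.        ,   0.        ,   1.        ]]), 'k1': -0.09579643016343818, 'R': array([[ 0.45220198, -0.89191503, -0.00097339],
       [-0.86610014, -0.43937395,  0.23837174],
       [-0.21303502, -0.10694912, -0.9711735 ]]), 't': array([-574.5744186 ,  -24.74847322,  390.49634249])}
```

View pics/scene0.png

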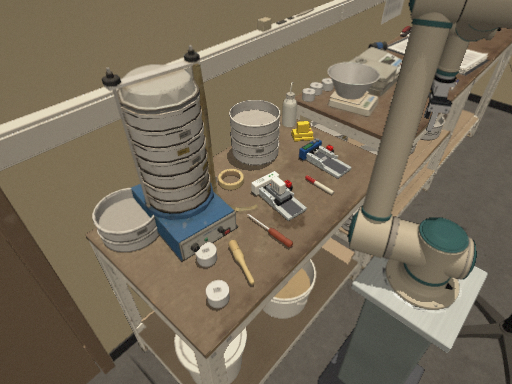

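View pics/top0.png

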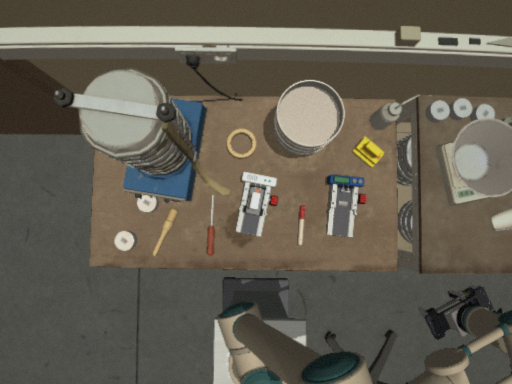

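View pics/wrist0.png

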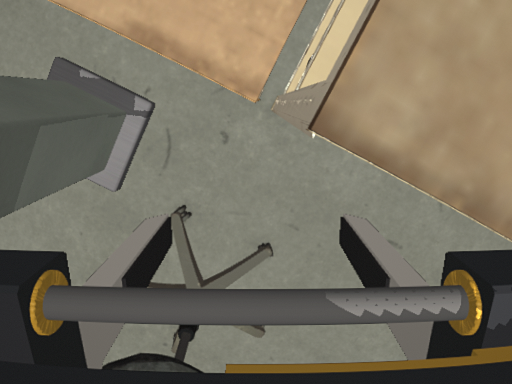

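Top view: the white-ribbed pack on the white-housed charger is at (258,198), its red button at (273,200). The empty blue meter is at (344,207), its button at (362,199). A yellow look-alike sits at (368,151), and red items that could be mistaken for buttons are the marker cap (301,211) and the screwdriver (210,240). By the description I choose the pack at (258,198) and will check it in a crop.

```bash
cat > h.py <<'E'
import numpy as np, cv2
from rig import env, snapshot, get_calibration
def ray(c,u,v):
    K=c['K'];x=(u-K[0,2])/K[0,0];y=(v-K[1,2])/K[1,1]
    d=np.hypot(x,y);r=d
    for _ in range(30): r=d/(1+c['k1']*r*r)
    s=r/d if d>0 else 1
    R=np.array(c['R']);o=-R.T@c['t'];return o,R.T@np.array([x*s,y*s,1])
def onz(c,u,v,z):
    o,d=ray(c,u,v);return o+d*(z-o[2])/d[2]
def proj(c,X):
    p=np.array(c['R'])@np.array(X,float)+c['t'];x,y=p[0]/p[2],p[1]/p[2]
    f=1+c['k1']*(x*x+y*y);K=c['K'];return np.array([K[0,0]*x*f+K[0,2],K[1,1]*y*f+K[1,2]])
def red(im):
    h=cv2.cvtColor(im,cv2.COLOR_BGR2HSV);return (((h[...,0]<8)|(h[...,0]>172))&(h[...,1]>150)&(h[...,2]>90)).astype(np.uint8)
def blobs(m,amin=15):
    n,l,s,c=cv2.connectedComponentsWithStats(m)
    return [(np.round(c[i],1),s[i]) for i in range(1,n) if s[i,4]>=amin]
E
python3 - <<'E'
from h import *
im=cv2.imread('pics/top0.png');c=get_calibration('top')
for b in blobs(red(im)): print(b, onz(c,*b[0],38).round(1))
h=cv2.cvtColor(im,cv2.COLOR_BGR2HSV)
m=((h[...,0]>100)&(h[...,0]<125)&(h[...,1]>100)).astype(np.uint8)
for b in blobs(m): print('blue',b,onz(c,*b[0],50).round(1))
cv2.imwrite('pics/topcrop.png',cv2.resize(im[160:250,190:380],None,fx=4.2,fy=4.2,interpolation=cv2.INTER_CUBIC))
s=cv2.imread('pics/scene0.png')
cv2.imwrite('pics/scenecrop.png',cv2.resize(s[120:230,235:365],None,fx=5,fy=5,interpolation=cv2.INTER_CUBIC))
E
```

```text
(array([362.5, 198.3]), array([360, 195,   6,   8,  46], dtype=int32)) [ 573.7 -343.6   38. ]
(array([273.9, 200. ]), array([271, 196,   7,   9,  52], dtype=int32)) [562.8 -39.6  38. ]
(array([301.6, 211.7]), array([300, 206,   5,  12,  48], dtype=int32)) [ 524.6 -134.4   38. ]
blue (array([192.5, 117.5]), array([173,  99,  32,  52, 709], dtype=int32)) [841.1 244.4  50. ]
blue (array([162.5, 181.7]), array([ 124,  160,   70,   39, 1489], dtype=int32)) [617.7 339.8  50. ]
blue (array([345.5, 181.3]), array([328, 175,  36,  12, 172], dtype=int32)) [ 629.9 -281.8   50. ]
```

View pics/topcrop.png

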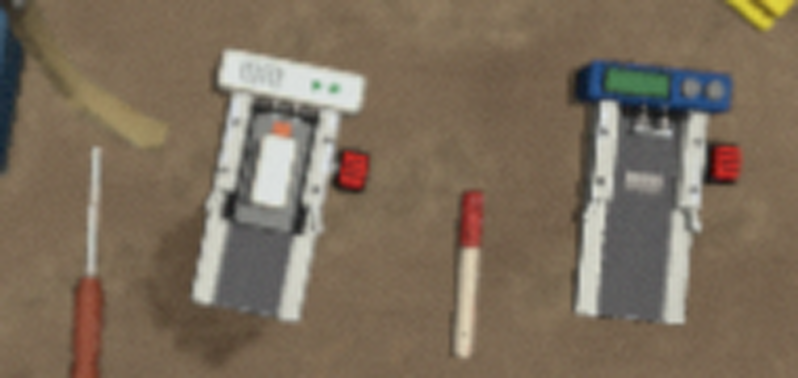

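View pics/scenecrop.png

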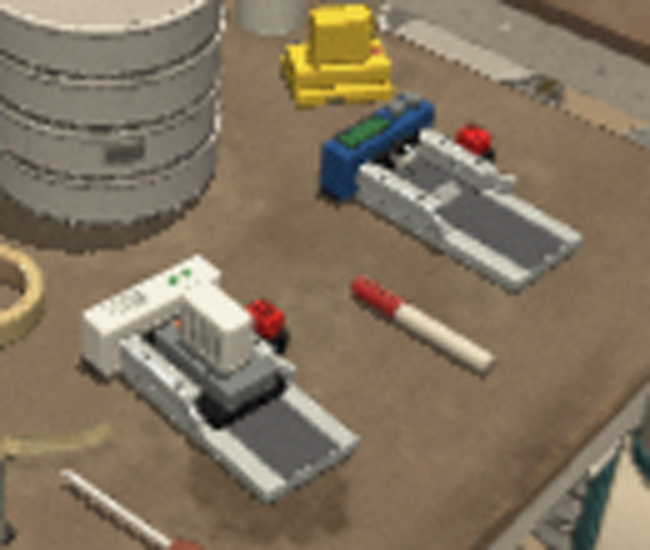

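The crops confirm the white-ribbed pack with its copper patch in the white-housed charger. Next I bring the wrist camera over it.

```bash
cat >> h.py <<'E'
def tool(): 
    s=env.read_state();return np.array(s['tool_pos']),np.array(s['ee_rot']),s
def plan(p,yaw_deg):
    "target TCP p, tool y = -(y axis of frame with yaw), pointing down -> units"
    P,R,s=tool();a=np.radians(yaw_deg)
    yt=-np.array([-np.sin(a),np.cos(a),0]);xt=np.array([0,0,-1.]);Rt=np.stack([xt,yt,np.cross(xt,yt)],1)
    from scipy.spatial.transform import Rotation as Ro
    print('t',s['time_s'],'shift',(R.T@(np.array(p)-P)/25).round(2),'turn',(np.degrees(Ro.from_matrix(R.T@Rt).as_rotvec())/6).round(2),'F',np.array(s['wrist_force']).round(1),'w',round(s['gripper_width'],1))
E
python3 - <<'E'
from h import *
P,R,s=tool();c=get_calibration('wrist');o=-c['R'].T@c['t'];print('cam in tool',R.T@(o-P),'view axis',R.T@c['R'][2])
plan([500,10,260],-9)
E
```

```text
cam in tool [-179.8321666     0.19654454  -68.71272084] view axis [9.71125973e-01 4.04783478e-04 2.38566932e-01]
t 0.15 shift [ -2.18 -14.29 -18.01] turn [5.99 0.   0.01] F [ 0.   0.1 -1.4] w 93.8
```

```bash
python3 - <<'E'
from h import *
plan([505,-127,270],-5)
E
```

```text
t 0.15 shift [ -2.59  -9.31 -15.71] turn [5.32 0.   0.01] F [ 0.   0.1 -1.4] w 93.8
```

```bash
python3 -m handwheel '[[[-2.6,-1.1,-1.9,0.7,0,0,1],[-2.6,-2.2,-3.8,1.4,0,0,1],[-2.6,-3.3,-5.7,2.1,0,0,1],[-2.6,-4.4,-7.6,2.8,0,0,1],[-2.6,-5.5,-9.3,3.4,0,0,1],[-2.6,-6.6,-11,4,0,0,1],[-2.6,-7.7,-12.8,4.6,0,0,1],[-2.6,-8.5,-14.3,5.2,0,0,1]]]'; python3 - <<'E'
from h import *
plan([505,-127,270],-5)
E
```

```text
time_s: 0.82
tool_pos: [429.0, -244.9, 269.1]
ee_rot: [[0.0, -0.078, -0.997], [-0.0, -0.997, 0.078], [-1.0, 0.0, -0.0]]
wrist_force: [0.7, -0.1, 0.0]
gripper_width: 94.1
t 0.8167 shift [-0.04 -4.94 -2.66] turn [ 0.09 -0.   -0.  ] F [ 0.7 -0.1  0. ] w 94.1
```

```bash
python3 -m handwheel '[[[0,-1.6,-0.8,0,0,0,1],[0,-3.2,-1.6,0,0,0,1],[0,-4.4,-2.2,0,0,0,1],[0,-4.6,-2.5,0,0,0,1],[0,-4.6,-2.5,0,0,0,1]]]'; python3 - <<'E'
from h import *
plan([505,-127,270],-5)
c=get_calibration('wrist');im=snapshot('wrist');cv2.imwrite('pics/w1.png',im)
np.savez('w1.npz',**c)
E
```

```text
time_s: 1.23
tool_pos: [500.8, -134.8, 268.6]
ee_rot: [[0.0, -0.07, -0.998], [0.0, -0.998, 0.07], [-1.0, -0.0, -0.0]]
wrist_force: [-0.1, -0.2, -0.8]
gripper_width: 93.8
t 1.2333 shift [-0.06 -0.32 -0.14] turn [ 0.16 -0.    0.  ] F [-0.1 -0.2 -0.8] w 93.8
```

View pics/w1.png

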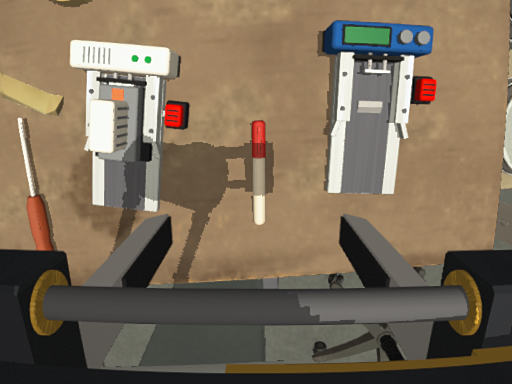

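The wrist view shows both: charger housing (75-178,42-75), its button (177,114), the pack rib (103,125), meter housing (325-433,22-55) and its button (425,90). I enlarge both to read corners.

```bash
python3 - <<'E'
from h import *
im=cv2.imread('pics/w1.png')
a=cv2.resize(im[30:220,60:200],None,fx=4,fy=4,interpolation=cv2.INTER_CUBIC)
b=cv2.resize(im[10:200,310:450],None,fx=4,fy=4,interpolation=cv2.INTER_CUBIC)
cv2.imwrite('pics/w1a.png',a[:600] if 0 else cv2.resize(im[30:220,60:200],(442,600),interpolation=cv2.INTER_CUBIC));cv2.imwrite('pics/w1b.png',cv2.resize(im[10:200,310:450],(442,600),interpolation=cv2.INTER_CUBIC))
c=dict(np.load('w1.npz'))
for bb in blobs(red(im)): print(bb,onz(c,*bb[0],38).round(1))
E
```

```text
(array([425.5,  89.2]), array([415,  78,  22,  23, 414], dtype=int32)) [ 573.6 -343.5   38. ]
(array([173.6, 115. ]), array([164, 104,  20,  23, 390], dtype=int32)) [562.7 -42.4  38. ]
(array([258.3, 139.3]), array([252, 121,  14,  37, 491], dtype=int32)) [ 526.6 -140.5   38. ]
```

View pics/w1a.png

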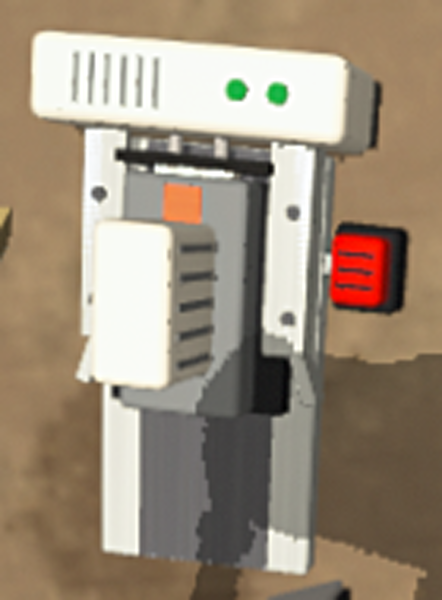

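View pics/w1b.png

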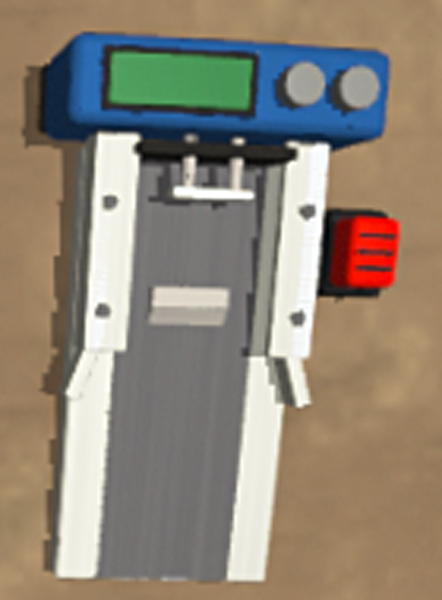

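```bash
python3 - <<'E'
from h import *
c=dict(np.load('w1.npz'));f=3.158
def g(p,o,z): return onz(c,(p[0]+.5)/f-.5+o[0],(p[1]+.5)/f-.5+o[1],z)[:2]
for n,o,S,F,but in[('charger',(60,30),[(99,193),(90,298),(293,212),(288,318)],[(103,552),(312,573)],(173.6,115)),
 ('meter',(310,10),[(110,202),(102,310),(308,211),(298,318)],[(57,578),(267,580)],(425.5,89.2))]:
    s=[g(p,o,33) for p in S];fl=[g(p,o,14) for p in F]
    ang=lambda d:np.degrees(np.arctan2(d[1],d[0]))
    print(n,'yaw x',ang(s[0]-s[1]).round(2),ang(s[2]-s[3]).round(2),'yaw y',[(ang(d)-90).round(2) for d in (s[0]-s[2],s[1]-s[3],fl[0]-fl[1])],'w',np.linalg.norm(s[0]-s[2]).round(1),np.linalg.norm(s[1]-s[3]).round(1),'front w',np.linalg.norm(fl[0]-fl[1]).round(1))
    front=(fl[0]+fl[1])/2; mid=sum(s)/4
    d=mid-front; print('front mid',front.round(1),'screw mid',mid.round(1),'axis yaw',ang(d).round(2))
    y=np.radians(ang(d));Rz=np.array([[np.cos(y),-np.sin(y)],[np.sin(y),np.cos(y)]])
    print('origin from front',(front+Rz@[115,0]).round(1),'button local rel',(Rz.T@(onz(c,*but,38)[:2]-front)-[115,0]).round(1),'screws local',[(Rz.T@(q-front)-[115,0]).round(1) for q in s])
E
```

```text
charger yaw x -14.55 -10.24 yaw y [np.float64(-10.62), np.float64(-10.44), np.float64(-9.65)] w 75.8 78.9 front w 91.5
front mid [445.9  44.7] screw mid [573.4  23.3] axis yaw -9.49
origin from front [559.3  25.7] button local rel [ 14.6 -66.6] screws local [array([35.1, 36.9]), array([-5.2, 40.5]), array([ 33.6, -38.9]), array([ -6.5, -38.4])]
meter yaw x -5.76 -5.11 yaw y [np.float64(-5.2), np.float64(-5.41), np.float64(-4.68)] w 76.2 76.7 front w 90.0
front mid [ 444.2 -271.8] screw mid [ 573.1 -283. ] axis yaw -4.94
origin from front [ 558.8 -281.7] button local rel [ 20.1 -60.2] screws local [array([34.5, 38. ]), array([-5.2, 38.5]), array([ 34.2, -38.3]), array([ -5.8, -38.2])]
```

```bash
python3 - <<'E'
from h import *
plan([563.5,-41,75],-10)
E
```

```text
t 1.2833 shift [ 7.74 -4.   -2.28] turn [ 0.98  0.01 -0.01] F [-0.3 -0.7 -0.4] w 94.3
```

```bash
python3 -m handwheel '[[[1.2,-0.9,-0.5,0.3,0,0,-1],[2.4,-1.8,-1,0.5,0,0,-1],[3.6,-2.7,-1.5,0.8,0,0,-1],[4.8,-3.5,-2,1,0,0,-1],[6,-4,-2.3,1,0,0,-1],[7.2,-4,-2.3,1,0,0,-1],[7.7,-4,-2.3,1,0,0,-1],[7.7,-4,-2.3,1,0,0,-1]]]'; python3 - <<'E'
from h import *
plan([563.5,-41,45],-10)
c=get_calibration('wrist');im=snapshot('wrist');cv2.imwrite('pics/w2.png',im)
np.savez('w2.npz',**c)
P,R,s=tool();print(P,proj(c,P))
for bb in blobs(red(im)): print(bb,onz(c,*bb[0],38).round(1))
E
```

```text
time_s: 1.95
tool_pos: [560.7, -42.8, 72.7]
ee_rot: [[-0.009, -0.18, -0.984], [0.001, -0.984, 0.18], [-1.0, 0.001, 0.008]]
wrist_force: [0.3, -0.2, 0.0]
gripper_width: 43.9
t 1.95 shift [ 1.11 -0.09 -0.1 ] turn [-0.06  0.08 -0.01] F [ 0.3 -0.2  0. ] w 43.9
[562.4624102  -43.06322061  74.86974755] [254.72865304 227.80658404]
(array([250.8, 203.9]), array([ 236,  184,   30,   42, 1026], dtype=int32)) [565.3 -40.9  38. ]
(array([390.1, 221.7]), array([ 379,  190,   23,   63, 1352], dtype=int32)) [ 535.8 -130.9   38. ]
```

View pics/w2.png

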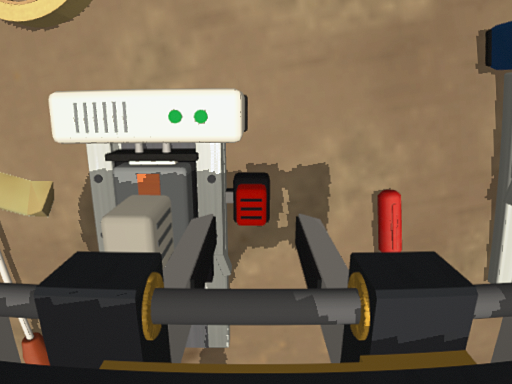

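Button's red top is centred at (251,204), which gives (565,-41). The fingers were still closing. I correct by 3 mm and descend to just above it.

```bash
python3 -m handwheel '[[[0,-0.1,-0.1,0,0,0,-1],[0,-0.1,-0.1,0,0,0,-1],[0,-0.1,-0.1,0,0,0,-1],[0.4,-0.1,-0.1,0,0,0,-1],[0.8,-0.1,-0.1,0,0,0,-1],[1.1,-0.1,-0.1,0,0,0,-1],[1.1,-0.1,-0.1,0,0,0,-1],[1.1,-0.1,-0.1,0,0,0,-1]]]'; python3 - <<'E'
from h import *
for i in range(3):plan([564.5,-41,38],-10)
E
```

```text
time_s: 2.67
tool_pos: [566.4, -39.2, 48.0]
ee_rot: [[-0.002, -0.178, -0.984], [0.0, -0.984, 0.178], [-1.0, 0.0, 0.002]]
wrist_force: [-0.5, 0.4, 0.5]
gripper_width: 0.6
t 2.6667 shift [0.4  0.08 0.06] turn [-0.05  0.02 -0.  ] F [-0.5  0.4  0.5] w 0.6
t 2.6667 shift [0.4  0.08 0.06] turn [-0.05  0.02 -0.  ] F [-0.5  0.4  0.5] w 0.6
t 2.6667 shift [0.4  0.08 0.06] turn [-0.05  0.02 -0.  ] F [-0.5  0.4  0.5] w 0.6
```

```bash
python3 -m handwheel '[[[0.1,0.07,0.05,0,0,0,-1],[0.2,0.07,0.05,0,0,0,-1],[0.3,0.07,0.05,0,0,0,-1],[0.36,0.07,0.05,0,0,0,-1],[0.4,0.07,0.05,0,0,0,-1],[0.44,0.07,0.05,0,0,0,-1],[0.44,0.07,0.05,0,0,0,-1]]]'; for i in 1 2 3; do python3 -m handwheel '[[[0.04,0,0,0,0,0,-1],[0.04,0,0,0,0,0,-1]]]' | grep -E 'pos|force'; done
```

```text
time_s: 3.25
tool_pos: [565.6, -40.9, 38.1]
ee_rot: [[0.0, -0.178, -0.984], [-0.0, -0.984, 0.178], [-1.0, 0.0, -0.0]]
wrist_force: [1.1, -0.7, -0.3]
gripper_width: 0.3
tool_pos: [565.7, -41.0, 37.3]
wrist_force: [-0.4, 0.7, 3.6]
tool_pos: [565.7, -41.0, 36.2]
wrist_force: [-0.4, 0.1, 3.7]
tool_pos: [565.8, -41.0, 35.0]
wrist_force: [-0.3, 0.4, 3.4]
```

```bash
for i in 1 2 ; do python3 -m handwheel '[[[0.04,0,0,0,0,0,-1],[0.04,0,0,0,0,0,-1]]]' | grep -E 'pos|force'; done;  python3 -m handwheel '[[[0.02,0,0,0,0,0,-1],[0.02,0,0,0,0,0,-1]]]' | grep -E 'pos|force'; python3 - <<'E'
from h import *
im=snapshot('wrist');cv2.imwrite('pics/w3.png',im)
E
```

```text
tool_pos: [565.7, -41.0, 33.9]
wrist_force: [0.4, -0.8, 3.1]
tool_pos: [565.7, -40.9, 32.7]
wrist_force: [-1.0, -0.8, 2.8]
tool_pos: [565.8, -41.0, 32.3]
wrist_force: [-0.6, 0.3, 3.0]
```

View pics/w3.png

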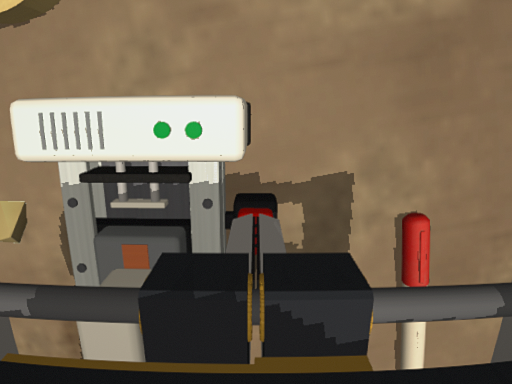

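The wrist view shows the plunger bar extended (140,203) and the pack moved out towards the viewer, so the pack is sprung loose. I lift off and go above the rib with the gripper opening.

```bash
python3 -m handwheel '[[[-1.2,0,0,0,0,0,-1],[-2.6,0,0,0,0,0,-1],[-4,0,0,0,0,0,0],[-5.2,0,0,0,0,0,1],[-5.2,0,0,0,0,0,1]]]'; python3 - <<'E'
from h import *
plan([547.7,28,150],-10)
E
```

```text
time_s: 4.72
tool_pos: [569.7, -41.5, 168.7]
ee_rot: [[0.012, -0.178, -0.984], [-0.002, -0.984, 0.178], [-1.0, 0.0, -0.012]]
wrist_force: [0.3, 0.2, 1.1]
gripper_width: 17.2
t 4.7167 shift [ 0.73 -2.58  1.37] turn [-0.05 -0.12 -0.  ] F [0.3 0.2 1.1] w 17.2
```

```bash
python3 -m handwheel '[[[0.4,-1.3,0.6,0,0,0,1],[0.7,-2.6,1.2,0,0,0,1],[0.7,-2.6,1.2,0,0,0,1],[0.7,-2.6,1.2,0,0,0,1],[0.7,-2.6,1.2,0,0,0,1],[0.7,-2.6,1.2,0,0,0,1]]]'; python3 - <<'E'
from h import *
P,R,s=tool();c=get_calibration('wrist');im=snapshot('wrist');cv2.imwrite('pics/w4.png',im)
np.savez('w4.npz',**c);print(P)
E
```

```text
time_s: 5.22
tool_pos: [548.2, 27.5, 144.8]
ee_rot: [[0.0, -0.179, -0.984], [-0.001, -0.984, 0.179], [-1.0, 0.001, -0.0]]
wrist_force: [-0.6, -0.7, 0.1]
gripper_width: 56.9
[548.21653619  27.53869318 144.78928823]
```

View pics/w4.png

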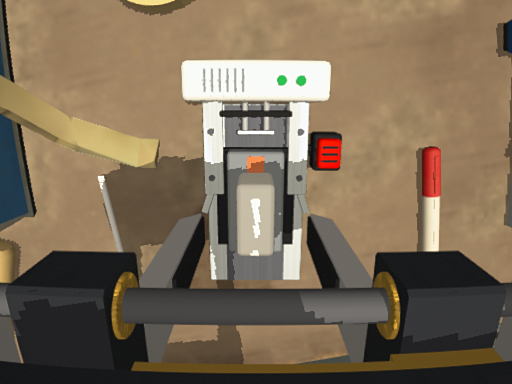

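```bash
python3 - <<'E'
from h import *
c=dict(np.load('w4.npz'));im=cv2.imread('pics/w4.png')
cv2.imwrite('pics/w4c.png',cv2.resize(im[90:290,190:330],None,fx=3,fy=3,interpolation=cv2.INTER_CUBIC))
P,R,s=tool()
def L(u,v,z): return (R.T@(onz(c,u,v,z)-P)).round(1)
for n,u,v,z in[('ribtop front',255.5,173,90),('ribtop rear',255.5,255,90),('ribL',237,215,90),('ribR',274,215,90),('railL top',204,104,33),('railR top',308,104,33),('railL bot',212,279,14),('railR bot',299.5,279,14)]: print(n,L(u,v,z))
for s_ in [(211,132),(213,178),(301,132),(299,178)]: print('screw',L(*s_,33),onz(c,*s_,33)[:2].round(1))
E
```

```text
ribtop front [ 54.9   0.3 -20.8]
ribtop rear [54.9  0.3 41.4]
ribL [ 54.9 -13.   10. ]
ribR [54.9 13.7 10. ]
railL top [111.9 -42.6 -68. ]
railR top [111.9  44.2 -68. ]
railL bot [130.8 -43.5 103.7]
railR bot [130.8  44.8 103.8]
screw [111.9 -37.3 -44.7] [598.9  56. ]
screw [111.9 -36.7  -4.8] [559.6  62.6]
screw [111.9  39.  -44.7] [585.2 -19. ]
screw [111.9  38.4  -4.7] [546.1 -11.3]
```

View pics/w4c.png

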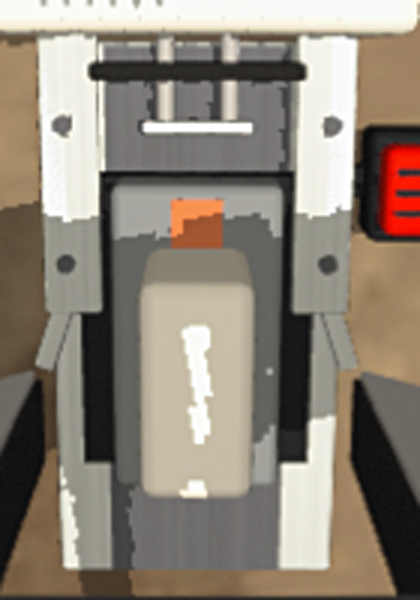

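```bash
python3 - <<'E'
from h import *
c=dict(np.load('w4.npz'));P,R,s=tool()
def L(u,v,z): return (R.T@(onz(c,u,v,z)-P)).round(1)
print('rib front',L(255,185,90),'rear',L(255,254.5,90),'flange rear',L(220,244,26),'body front',L(255,152,45),'plunger bar',L(255,132,26), 'housing front bottom edge top',L(255,101,50),'rail front end',L(255,279.5,14))
E
```

```text
rib front [ 54.9  -0.  -12.2] rear [54.9 -0.  41. ] flange rear [118.8 -33.   60.3] body front [ 99.9  -0.  -29.2] plunger bar [118.9  -0.  -44. ] housing front bottom edge top [ 94.9  -0.  -70.2] rail front end [ 1.308e+02 -1.000e-01  1.041e+02]
```

The pack has glided out to own x about -25. The rib centre is 14.5 mm behind the TCP and laterally within 0.3 mm. Descend over it.

```bash
python3 -m handwheel '[[[0,0.01,0.58,0,0,0,0.6],[0.8,0.01,0.58,0,0,0,0.6],[1.8,0.01,0.58,0,0,0,0.6],[2.8,0.01,0.58,0,0,0,0.6],[3.5,0.01,0.58,0,0,0,0.6],[3.8,0.01,0.58,0,0,0,0.6],[3.8,0.01,0.58,0,0,0,0.6],[3.8,0.01,0.58,0,0,0,0.6]]]'; python3 - <<'E'
from h import *
im=snapshot('wrist');cv2.imwrite('pics/w5.png',im)
E
```

```text
time_s: 5.93
tool_pos: [534.1, 30.1, 50.2]
ee_rot: [[0.0, -0.179, -0.984], [-0.0, -0.984, 0.179], [-1.0, 0.0, -0.0]]
wrist_force: [-0.4, -0.4, 0.2]
gripper_width: 75.1
```

View pics/w5.png

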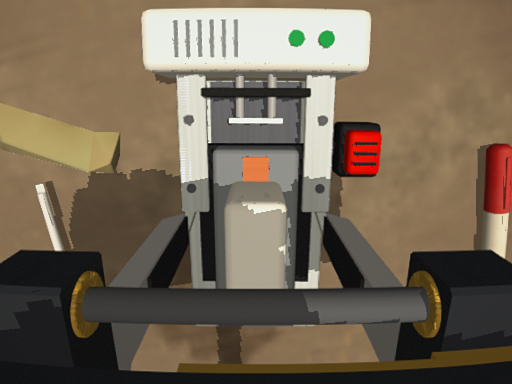

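The rib (255,230) is centred between the open fingers. Closing.

```bash
python3 -m handwheel '[[[0,0,0,0,0,0,-1],[0,0,0,0,0,0,-1],[0,0,0,0,0,0,-1],[0,0,0,0,0,0,-1],[0,0,0,0,0,0,-1],[0,0,0,0,0,0,-1],[0,0,0,0,0,0,-1],[0,0,0,0,0,0,-1]]]'|grep -E 'pos|force|width'; python3 -m handwheel '[[[0,0,0.1,0,0,0,-1],[0,0,0.2,0,0,0,-1],[0,0,0.2,0,0,0,-1]]]'
```

```text
tool_pos: [533.4, 30.7, 50.0]
wrist_force: [-0.3, -0.5, 0.2]
gripper_width: 27.9
time_s: 6.9
tool_pos: [528.2, 31.7, 50.0]
ee_rot: [[0.0, -0.179, -0.984], [-0.0, -0.984, 0.179], [-1.0, 0.0, -0.0]]
wrist_force: [-1.0, -0.6, -0.6]
gripper_width: 28.0
```

```bash
python3 -m handwheel '[[[0,0,0.3,0,0,0,-1],[0,0,0.6,0,0,0,-1],[0,0,0.9,0,0,0,-1],[0,0,1.2,0,0,0,-1]]]'|grep -E 'pos|force|width'; python3 -m handwheel '[[[0,0,0.3,0,0,0,-1],[0,0,0.6,0,0,0,-1],[0,0,0.9,0,0,0,-1],[0,0,0.9,0,0,0,-1],[0,0,0.9,0,0,0,-1]]]'; python3 - <<'E'
from h import *
im=snapshot('wrist');cv2.imwrite('pics/w6.png',im)
E
```

```text
tool_pos: [497.7, 37.2, 50.0]
wrist_force: [1.6, 0.9, -0.1]
gripper_width: 27.8
time_s: 7.65
tool_pos: [474.4, 41.4, 50.1]
ee_rot: [[-0.004, -0.178, -0.984], [0.001, -0.984, 0.178], [-1.0, 0.0, 0.004]]
wrist_force: [-5.0, 1.2, 7.3]
gripper_width: 28.4
```

View pics/w6.png

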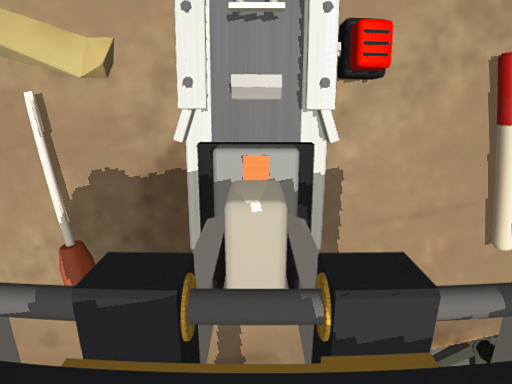

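The pack is out past the lips: its front edge is at row 143 and the lip ends at row 108. Lift.

```bash
python3 -m handwheel '[[[-0.1,0,0,0,0,0,-1],[-0.3,0,0,0,0,0,-1],[-0.3,0,0,0,0,0,-1]]]'|grep -E 'pos|force|width'; python3 -m handwheel '[[[-0.6,0,0,0,0,0,-1],[-1.2,0,0,0,0,0,-1],[-1.8,0,0,0,0,0,-1],[-2.4,0,0,0,0,0,-1],[-2.4,0,0,0,0,0,-1]]]'; python3 - <<'E'
from h import *
plan([470,-274,117],-5.1)
E
```

```text
tool_pos: [477.5, 40.9, 57.9]
wrist_force: [0.2, 0.2, -2.9]
gripper_width: 28.0
time_s: 8.37
tool_pos: [479.3, 40.8, 119.8]
ee_rot: [[0.006, -0.179, -0.984], [-0.001, -0.984, 0.179], [-1.0, -0.001, -0.006]]
wrist_force: [1.7, 0.6, -2.1]
gripper_width: 28.0
t 8.3667 shift [ 0.12 12.45 -1.88] turn [-0.86 -0.06  0.  ] F [ 1.7  0.6 -2.1] w 28.0
```

```bash
python3 -m handwheel '[[[0,1,-0.2,-0.1,0,0,-1],[0,2.3,-0.4,-0.2,0,0,-1],[0,3.6,-0.6,-0.3,0,0,-1],[0,4.9,-0.8,-0.4,0,0,-1],[0,6.2,-1,-0.5,0,0,-1],[0,7.5,-1.2,-0.6,0,0,-1],[0,8.8,-1.4,-0.7,0,0,-1],[0,9.8,-1.5,-0.8,0,0,-1]]]'|grep -E 'pos|force|width';python3 -m handwheel '[[[0,1,-0.2,-0.05,0,0,-1],[0,1.8,-0.35,-0.05,0,0,-1],[0,2.4,-0.4,-0.05,0,0,-1],[0,2.4,-0.4,-0.05,0,0,-1],[0,2.4,-0.4,-0.05,0,0,-1]]]'|grep -E 'pos|force|width'; python3 - <<'E'
from h import *
plan([470,-274,117],-5.1)
P,R,s=tool();c=get_calibration('wrist');im=snapshot('wrist');cv2.imwrite('pics/w7.png',im)
np.savez('w7.npz',P=P,Rt=R,**c)
E
```

```text
tool_pos: [469.8, -209.5, 116.4]
wrist_force: [-0.0, 0.1, -3.3]
gripper_width: 27.7
tool_pos: [473.7, -267.2, 116.5]
wrist_force: [-0.1, 0.8, -4.4]
gripper_width: 27.7
t 9.45 shift [-0.02  0.28  0.12] turn [-0.03  0.01  0.02] F [-0.1  0.8 -4.4] w 27.7
```

View pics/w7.png

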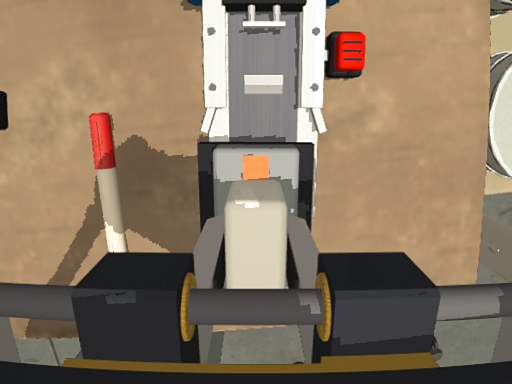

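```bash
python3 - <<'E'
from h import *
im=cv2.imread('pics/w7.png')
cv2.imwrite('pics/w7c.png',cv2.resize(im[0:150,190:380],None,fx=4,fy=4,interpolation=cv2.INTER_CUBIC))
E
```

```text
(no output)
```

View pics/w7c.png

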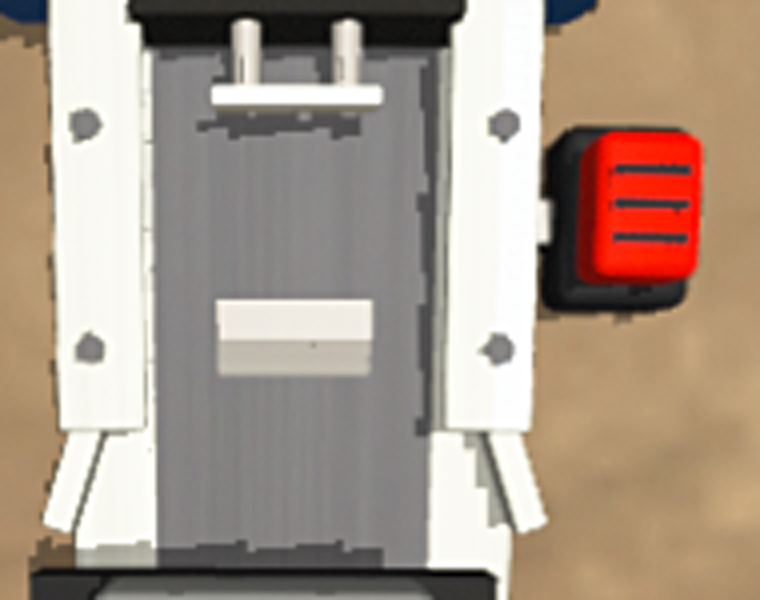

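```bash
python3 - <<'E'
from h import *
z=np.load('w7.npz');c=dict(z);P,R=z['P'],z['Rt']
def L(p,h): return R.T@(onz(c,(p[0]+.5)/4-.5+190,(p[1]+.5)/4-.5,h)-P)
S=[L(p,33) for p in[(85,124),(90,349),(505,123),(498,349)]]
for s in S: print(s.round(1))
m0=(S[0]+S[2])/2;m1=(S[1]+S[3])/2;print('mid far',m0.round(2),'near',m1.round(2),'axis ang about tool x deg (y per -z)',np.degrees(np.arctan2(m0[1]-m1[1],-(m0[2]-m1[2]))).round(2), 'cross',[np.degrees(np.arctan2(b[2]-a[2],b[1]-a[1])).round(2) for a,b in((S[0],S[2]),(S[1],S[3]))])
print('lip end',L((100,430),33).round(1),L((490,430),33).round(1),'tooth L/R front',L((217,340),20).round(1),L((373,340),20).round(1))
# pack: flange front corners pixel rows full image
cc=lambda u,v,h:(R.T@(onz(c,u,v,h)-P)).round(1)
pz=P[2]-50+14
for n,u,v,h in[('fl FL',198.5,143,pz+12),('fl FR',313,144,pz+12),('body FL',214,148,pz+31),('body FR',299,148,pz+31)]: print(n,cc(u,v,h))
print(P,'button',cc(190+650/4,206/4,38))
E
```

```text
[  83.4  -31.9 -120.8]
[ 83.5 -31.9 -80.6]
[  83.3   44.4 -121.1]
[ 83.3  44.2 -80.7]
mid far [  83.33    6.24 -120.91] near [ 83.39   6.18 -80.66] axis ang about tool x deg (y per -z) 0.08 cross [np.float64(-0.21), np.float64(-0.04)]
lip end [ 83.5 -30.3 -65.7] [ 83.4  43.2 -65.8] tooth L/R front [ 96.4  -8.6 -82.8] [ 96.4  21.9 -82.8]
fl FL [ 24.  -33.6 -45.5]
fl FR [ 23.9  34.7 -44.9]
body FL [  5.  -22.1 -44.9]
body FR [  4.9  24.  -44.9]
[ 473.65797961 -267.20974474  116.53173899] button [  78.2   70.6 -105.9]
```

```bash
python3 -m handwheel '[[[0,0.22,0.08,0,0,0,-1],[0.4,0.22,0.08,0,0,0,-1],[1,0.22,0.08,0,0,0,-1],[1.6,0.22,0.08,0,0,0,-1],[2.2,0.22,0.08,0,0,0,-1],[2.4,0.22,0.08,0,0,0,-1],[2.4,0.22,0.08,0,0,0,-1]]]'|grep -E 'time|pos|force|width'; python3 - <<'E'
from h import *
P,R,s=tool();c=get_calibration('wrist');im=snapshot('wrist');cv2.imwrite('pics/w8.png',im)
np.savez('w8.npz',P=P,Rt=R,**c)
cv2.imwrite('pics/w8c.png',cv2.resize(im[0:150,190:380],None,fx=4,fy=4,interpolation=cv2.INTER_CUBIC))
E
```

```text
time_s: 10.08
tool_pos: [470.5, -271.1, 55.8]
wrist_force: [0.1, 0.6, -3.0]
gripper_width: 28.2
```

View pics/w8c.png

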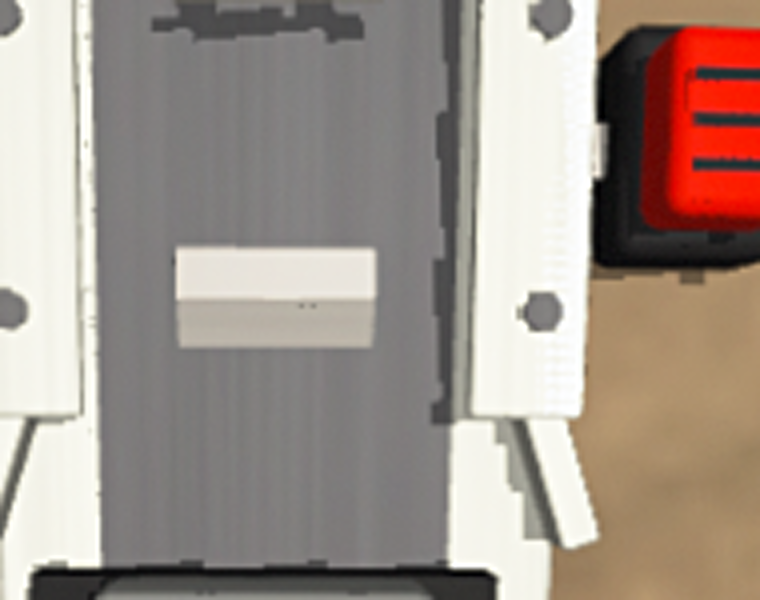

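```bash
python3 - <<'E'
from h import *
z=np.load('w8.npz');c=dict(z);P,R=z['P'],z['Rt']
def L(p,h): return (R.T@(onz(c,(p[0]+.5)/4-.5+190,(p[1]+.5)/4-.5,h)-P)).round(2)
for n,p,h in[('s',(9,310),33),('s',(543,312),33),('lip',(80,415),33),('lip',(471,415),33),('tooth',(178,247),22),('tooth',(376,247),22),('flL',(32,571),P[2]-24),('flR',(497,571),P[2]-24)]:print(n,L(p,h))
plan([0,0,0],0)
print(P,tool()[0])
E
```

```text
s [ 22.62 -35.88 -83.48]
s [ 22.46  40.44 -83.19]
lip [ 22.65 -26.06 -68.62]
lip [ 22.53  30.5  -68.62]
tooth [ 33.54 -12.24 -93.22]
tooth [ 33.48  17.27 -93.22]
flL [ 23.92 -34.04 -45.88]
flR [ 23.77  35.27 -45.86]
t 10.1333 shift [ 2.31 -9.14 19.75] turn [-0.86  0.01  0.01] F [-0.6 -0.8 -2.5] w 28.1
[ 470.47125226 -271.14037444   55.82230117] [ 471.31503241 -271.89097358   56.87888482]
```

```bash
python3 -m handwheel '[[[0.05,0.07,0,0,0,0,-1],[0.1,0.07,0,0,0,0,-1],[0.15,0.07,0,0,0,0,-1],[0.15,0.07,0,0,0,0,-1]]]'|grep -E 'time|pos|force|width';for i in 1 2; do  python3 -m handwheel '[[[0.04,0,0,0,0,0,-1],[0.04,0,0,0,0,0,-1]]]'|grep -E 'pos|force'; done
```

```text
time_s: 10.47
tool_pos: [471.7, -274.7, 54.1]
wrist_force: [0.5, -0.3, -3.4]
gripper_width: 28.3
tool_pos: [471.6, -274.5, 52.8]
wrist_force: [0.7, -0.2, -2.9]
tool_pos: [471.5, -274.4, 51.6]
wrist_force: [1.0, -0.1, -3.2]
```

```bash
for i in 1 ; do  python3 -m handwheel '[[[0.04,0,0,0,0,0,-1],[0.04,0,0,0,0,0,-1]]]'|grep -E 'pos|force'; done;  python3 -m handwheel '[[[0.02,0,0,0,0,0,-1],[0.02,0,0,0,0,0,-1]]]'|grep -E 'pos|force'; python3 - <<'E'
from h import *
P,R,s=tool();c=get_calibration('wrist');im=snapshot('wrist')
cv2.imwrite('pics/w9c.png',cv2.resize(im[0:150,190:380],None,fx=4,fy=4,interpolation=cv2.INTER_CUBIC));plan([472,-274,50],-5.1)
E
```

```text
tool_pos: [471.5, -274.4, 50.6]
wrist_force: [0.4, -0.1, -3.4]
tool_pos: [471.5, -274.4, 50.1]
wrist_force: [0.8, 0.1, -3.4]
t 11.1833 shift [ 0.01 -0.02 -0.02] turn [-0.01  0.   -0.  ] F [ 0.2  0.9 -3.1] w 27.9
```

View pics/w9c.png

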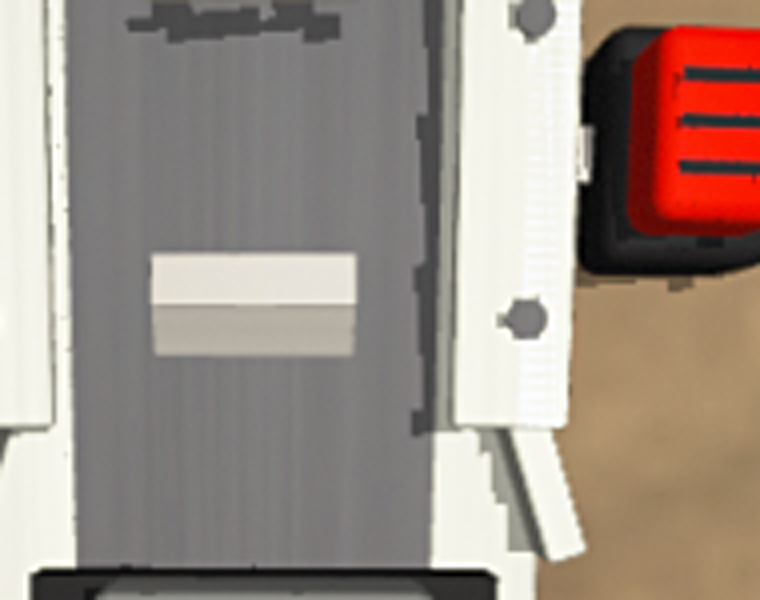

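```bash
python3 -m handwheel '[[[0.02,-0.06,0,0,0,0,-1],[0.02,-0.06,0,0,0,0,-1]]]'|grep -E 'pos|force'; for i in 1 2 3; do  python3 -m handwheel '[[[0.02,0,0,0,0,0,-1],[0.02,0,0,0,0,0,-1]]]'|grep -E 'pos|force'; done;  python3 - <<'E'
from h import *
P,R,s=tool();c=get_calibration('wrist');im=snapshot('wrist')
cv2.imwrite('pics/w10c.png',cv2.resize(im[0:150,190:380],None,fx=4,fy=4,interpolation=cv2.INTER_CUBIC));plan([472,-274,50],-5.1)
E
```

```text
tool_pos: [472.0, -273.2, 50.1]
wrist_force: [-0.4, -1.1, -1.5]
tool_pos: [472.0, -273.3, 50.0]
wrist_force: [-1.1, -0.1, 3.8]
tool_pos: [472.0, -273.3, 50.0]
wrist_force: [-1.3, 0.3, 7.8]
tool_pos: [472.0, -273.3, 49.9]
wrist_force: [-3.5, 0.0, 9.6]
t 11.9 shift [-0.    0.03 -0.  ] turn [-0.01 -0.01 -0.01] F [-1.8  0.8 10.9] w 28.0
```

View pics/w10c.png

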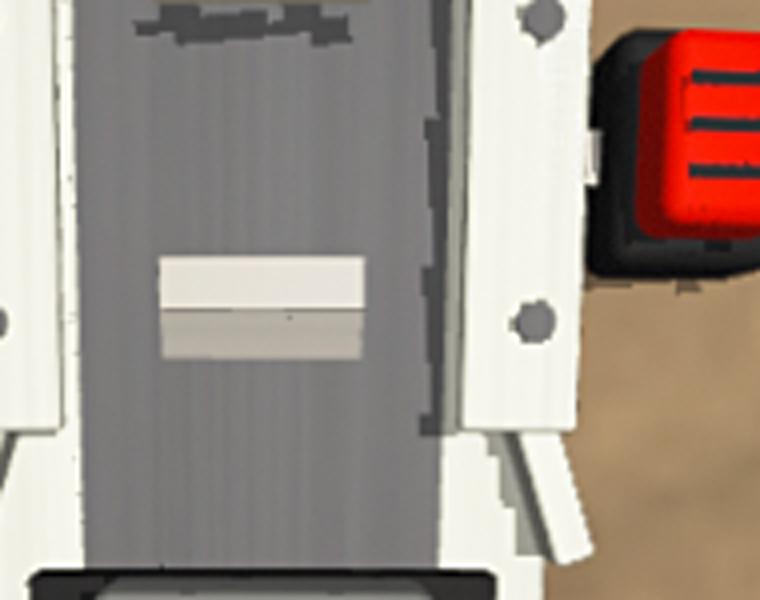

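Pack on the floor and centred with the lips (63..463 against flange 29..497). I ease the downward press and push on.

```bash
python3 -m handwheel '[[[-0.06,0,0,0,0,0,-1],[-0.06,0,-0.1,0,0,0,-1],[-0.06,0,-0.2,0,0,0,-1]]]'|grep -E 'pos|force'; for i in 1 2 3; do  python3 -m handwheel '[[[0,0,-0.1,0,0,0,-1],[0,0,-0.2,0,0,0,-1],[0,0,-0.2,0,0,0,-1]]]'|grep -E 'pos|force'; done
```

```text
tool_pos: [475.2, -273.1, 50.1]
wrist_force: [-4.3, 0.7, 6.3]
tool_pos: [481.2, -273.8, 50.0]
wrist_force: [-4.1, 0.7, 5.7]
tool_pos: [486.2, -274.3, 50.0]
wrist_force: [-3.9, 0.8, 5.6]
tool_pos: [491.3, -274.8, 50.0]
wrist_force: [-3.2, 0.4, 5.5]
```

```bash
python3 -m handwheel '[[[-0.04,0,-0.1,0,0,0,-1],[-0.04,0,-0.2,0,0,0,-1],[-0.04,0,-0.2,0,0,0,-1]]]'|grep -E 'pos|force'; for i in 1 2 ; do  python3 -m handwheel '[[[0,0,-0.1,0,0,0,-1],[0,0,-0.2,0,0,0,-1],[0,0,-0.2,0,0,0,-1]]]'|grep -E 'pos|force'; done;  python3 - <<'E'
from h import *
P,R,s=tool();c=get_calibration('wrist');im=snapshot('wrist')
np.savez('w11.npz',P=P,Rt=R,**c);cv2.imwrite('pics/w11.png',im)
cv2.imwrite('pics/w11c.png',cv2.resize(im[0:150,160:350],None,fx=4,fy=4,interpolation=cv2.INTER_CUBIC))
E
```

```text
tool_pos: [497.6, -275.3, 50.2]
wrist_force: [0.1, -0.0, -2.2]
tool_pos: [502.3, -275.9, 50.5]
wrist_force: [0.7, -0.4, -4.1]
tool_pos: [506.4, -275.9, 50.7]
wrist_force: [-0.6, 1.1, -2.0]
```

View pics/w11c.png

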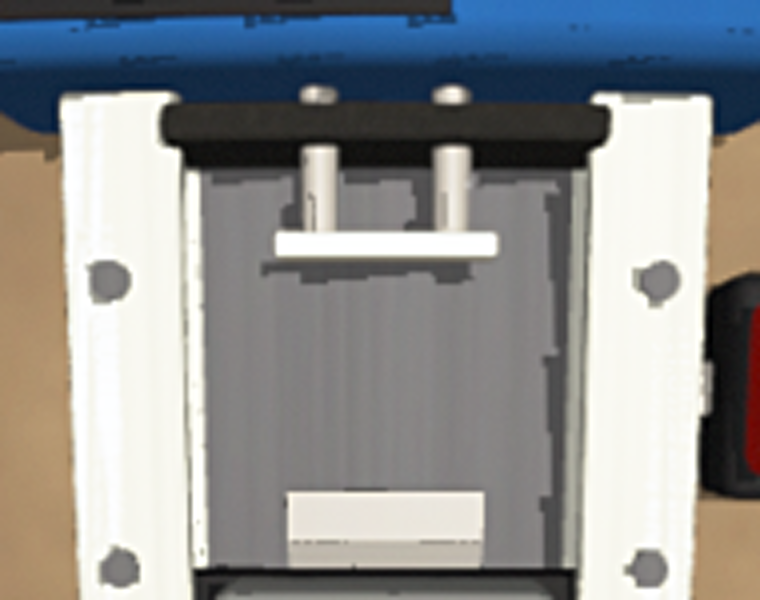

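The flange is under the lips and centred (193..575 between the lips), just reaching the tooth. Continue.

```bash
for i in 1 2 3 4 ; do  python3 -m handwheel '[[[0,0,-0.1,0,0,0,-1],[0,0,-0.2,0,0,0,-1],[0,0,-0.2,0,0,0,-1]]]'|grep -E 'pos|force'; done
```

```text
tool_pos: [512.2, -276.7, 50.9]
wrist_force: [0.9, -0.0, -1.6]
tool_pos: [518.1, -277.6, 51.2]
wrist_force: [0.6, 0.2, -1.0]
tool_pos: [522.4, -277.8, 50.9]
wrist_force: [0.8, 0.4, -1.0]
tool_pos: [527.2, -278.1, 50.8]
wrist_force: [0.2, -0.2, -1.3]
```

```bash
for i in 1 2 3 4 ; do  python3 -m handwheel '[[[0,0,-0.1,0,0,0,-1],[0,0,-0.2,0,0,0,-1],[0,0,-0.2,0,0,0,-1]]]'|grep -E 'time|pos|force'; done;  python3 - <<'E'
from h import *
P,R,s=tool();c=get_calibration('wrist');im=snapshot('wrist')
np.savez('w12.npz',P=P,Rt=R,**c);cv2.imwrite('pics/w12.png',im)
E
```

```text
time_s: 14.95
tool_pos: [532.1, -278.5, 50.8]
wrist_force: [-0.5, 0.9, -1.7]
time_s: 15.2
tool_pos: [537.1, -279.0, 50.8]
wrist_force: [0.9, 0.3, -1.7]
time_s: 15.45
tool_pos: [542.1, -279.4, 50.8]
wrist_force: [0.8, -0.1, -2.1]
time_s: 15.7
tool_pos: [547.1, -279.9, 50.8]
wrist_force: [0.4, 0.3, -2.4]
```

View pics/w12.png

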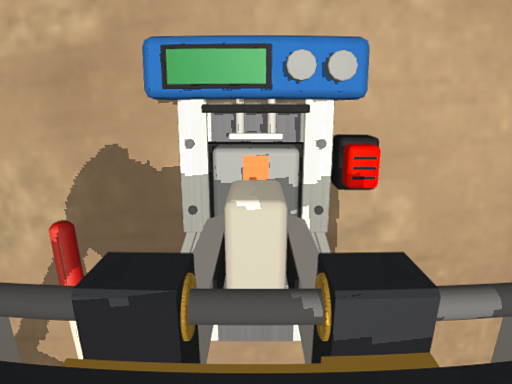

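```bash
for i in 1 2 3 4 ; do  python3 -m handwheel '[[[0,0,-0.06,0,0,0,-1],[0,0,-0.08,0,0,0,-1],[0,0,-0.08,0,0,0,-1]]]'|grep -E 'pos|force'; done
```

```text
tool_pos: [548.4, -280.0, 50.7]
wrist_force: [-0.7, -0.4, -1.1]
tool_pos: [550.5, -280.1, 50.7]
wrist_force: [-0.1, 0.2, -1.5]
tool_pos: [551.2, -280.2, 50.6]
wrist_force: [-3.5, -0.0, -0.5]
tool_pos: [552.5, -280.2, 50.4]
wrist_force: [-5.0, -0.4, 0.5]
```

Plunger contact is at x ≈ 550.7, so home is expected near x ≈ 562.5. Continue gently.

```bash
for i in 1 2 3 4 5 ; do  python3 -m handwheel '[[[0,0,-0.04,0,0,0,-1],[0,0,-0.08,0,0,0,-1],[0,0,-0.08,0,0,0,-1]]]'|grep -E 'pos|force|width'; done
```

```text
tool_pos: [554.2, -280.3, 50.4]
wrist_force: [-5.6, -0.1, 1.4]
gripper_width: 27.5
tool_pos: [555.9, -280.5, 50.3]
wrist_force: [-6.8, -0.2, 1.2]
gripper_width: 28.1
tool_pos: [557.6, -280.6, 50.3]
wrist_force: [-7.0, -0.5, 1.1]
gripper_width: 27.7
tool_pos: [559.1, -280.7, 50.4]
wrist_force: [-6.9, 0.4, 1.7]
gripper_width: 27.7
tool_pos: [560.6, -280.9, 50.4]
wrist_force: [-9.0, -0.3, 3.5]
gripper_width: 27.5
```

```bash
for i in 1 2 3; do  python3 -m handwheel '[[[0,0,-0.02,0,0,0,-1],[0,0,-0.04,0,0,0,-1],[0,0,-0.04,0,0,0,-1]]]'|grep -E 'pos|force'; done
```

```text
tool_pos: [561.3, -280.9, 50.4]
wrist_force: [-9.0, -0.2, 3.8]
tool_pos: [562.0, -281.0, 50.4]
wrist_force: [-8.9, -0.8, 3.6]
tool_pos: [562.8, -281.0, 50.4]
wrist_force: [-9.2, 0.7, 3.5]
```

```bash
python3 - <<'E'
from h import *
P,R,s=tool();c=get_calibration('wrist');im=snapshot('wrist')
np.savez('w13.npz',P=P,Rt=R,**c);cv2.imwrite('pics/w13.png',im)
E
python3 -m handwheel '[[[0,0,-0.02,0,0,0,-1],[0,0,-0.04,0,0,0,-1],[0,0,-0.04,0,0,0,-1]]]'|grep -E 'pos|force'
```

```text
tool_pos: [563.7, -281.1, 50.4]
wrist_force: [-10.7, 0.3, 3.8]
```

View pics/w13.png

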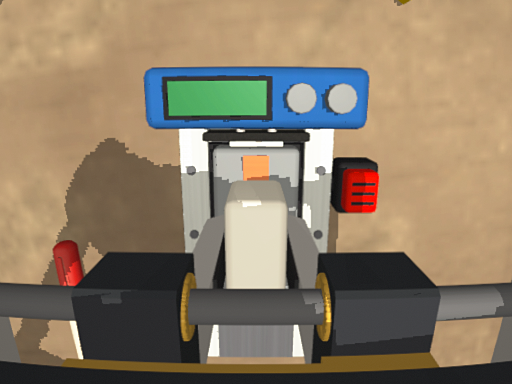

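```bash
for i in 1 2; do  python3 -m handwheel '[[[0,0,-0.02,0,0,0,-1],[0,0,-0.03,0,0,0,-1],[0,0,-0.03,0,0,0,-1]]]'|grep -E 'pos|force'; done; python3 - <<'E'
from h import *
for n in['w12','w13']:
    im=cv2.imread(f'pics/{n}.png');c=dict(np.load(n+'.npz'))
    for b in blobs(red(im),200):
        if b[0][0]>300:
            m=b[1];print(n,b, [ (c['R']@0)if 0 else onz(c,*b[0],h)[:2].round(1) for h in(33,38)])
im=snapshot('wrist');cv2.imwrite('pics/w14.png',im)
a=[cv2.resize(cv2.imread(f'pics/{n}.png')[120:230,180:400],None,fx=3,fy=3) for n in('w12','w14')]
cv2.imwrite('pics/cmp.png',cv2.resize(np.vstack(a),None,fx=.9,fy=.9))
E
```

```text
tool_pos: [564.2, -281.2, 50.4]
wrist_force: [-10.0, 0.7, 4.7]
tool_pos: [564.8, -281.3, 50.4]
wrist_force: [-11.3, -0.4, 4.7]
w12 (array([360.4, 165.1]), array([ 342,  144,   39,   44, 1402], dtype=int32)) [array([ 574.6, -345.1]), array([ 575.6, -343.6])]
w13 (array([359.4, 190.1]), array([ 341,  169,   38,   44, 1369], dtype=int32)) [array([ 575.1, -345.1]), array([ 576.5, -343.7])]
```

View pics/cmp.png

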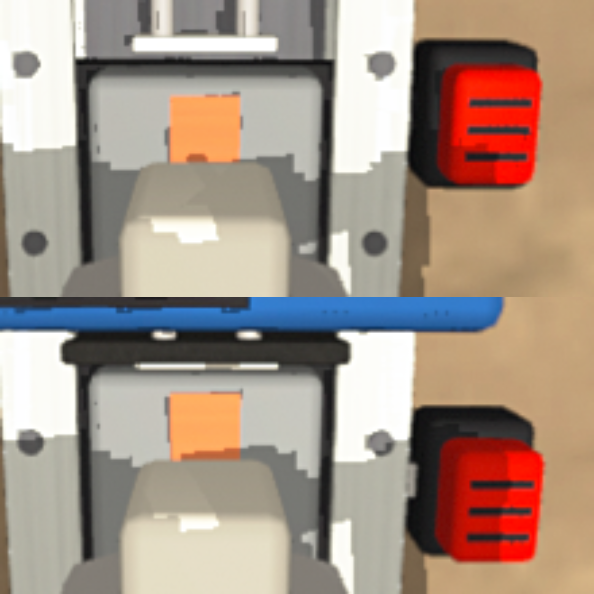

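```bash
python3 - <<'E'
from h import *
a=[cv2.resize(cv2.imread(f'pics/{n}.png')[o:o+75,310:400],None,fx=4,fy=4,interpolation=cv2.INTER_CUBIC) for n,o in(('w12',130),('w13',150),('w14',160))]
cv2.imwrite('pics/cmp2.png',cv2.resize(np.hstack(a),(800,222)))
plan([0,0,0],0)
E
```

```text
t 19.6 shift [ 2.26 -9.18 23.49] turn [-0.86  0.09  0.01] F [-11.3   0.5   4.7] w 28.0
```

View pics/cmp2.png

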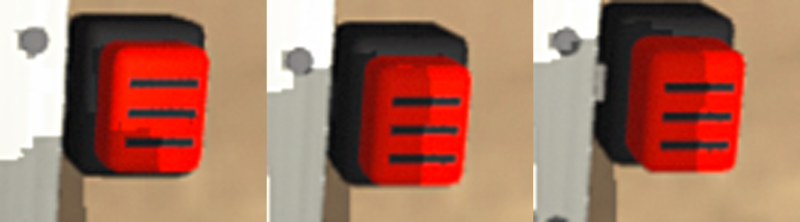

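In the last crop the button stands higher over its base and the peg beside it shows, neither of which is so in w12 or w13. So the click seems to have come around x 564. I ease the push to see whether it holds.

```bash
for i in 1 2 3; do  python3 -m handwheel '[[[0,0,0.02,0,0,0,-1],[0,0,0.03,0,0,0,-1],[0,0,0.03,0,0,0,-1]]]'|grep -E 'pos|force'; done
```

```text
tool_pos: [564.7, -281.2, 50.4]
wrist_force: [-9.5, -0.4, 2.6]
tool_pos: [564.7, -281.2, 50.3]
wrist_force: [-8.4, 0.1, 3.1]
tool_pos: [564.5, -281.2, 50.3]
wrist_force: [-7.4, 0.4, 1.7]
```

```bash
for i in 1 2 3 4 5; do  python3 -m handwheel '[[[0,0,0.02,0,0,0,-1],[0,0,0.03,0,0,0,-1],[0,0,0.03,0,0,0,-1]]]'|grep -E 'pos|force'; done
```

```text
tool_pos: [563.8, -281.2, 50.3]
wrist_force: [-7.4, 0.2, 2.2]
tool_pos: [563.3, -281.1, 50.3]
wrist_force: [-6.3, 0.0, 1.4]
tool_pos: [563.2, -281.1, 50.2]
wrist_force: [-5.6, 0.3, 0.6]
tool_pos: [563.2, -281.1, 50.2]
wrist_force: [-5.6, 0.9, -0.8]
tool_pos: [563.1, -281.1, 50.2]
wrist_force: [-4.7, -0.7, -2.8]
```

It stops at x 563.2 while the command retreats and the force falls, so the tooth is holding it. I ease down to zero force.

```bash
for i in 1 2 3 4; do  python3 -m handwheel '[[[0,0,0.03,0,0,0,-1],[0,0,0.04,0,0,0,-1],[0,0,0.04,0,0,0,-1]]]'|grep -E 'pos|force'; done; python3 - <<'E'
from h import *
im=snapshot('wrist');cv2.imwrite('pics/w15.png',im)
E
```

```text
tool_pos: [563.0, -281.1, 50.3]
wrist_force: [-3.0, -0.5, -6.5]
tool_pos: [562.8, -281.1, 50.4]
wrist_force: [1.9, -0.5, -10.4]
tool_pos: [562.6, -281.1, 50.5]
wrist_force: [4.6, 0.4, -14.1]
tool_pos: [562.5, -281.1, 51.3]
wrist_force: [6.3, -0.3, -11.8]
```

View pics/w15.png

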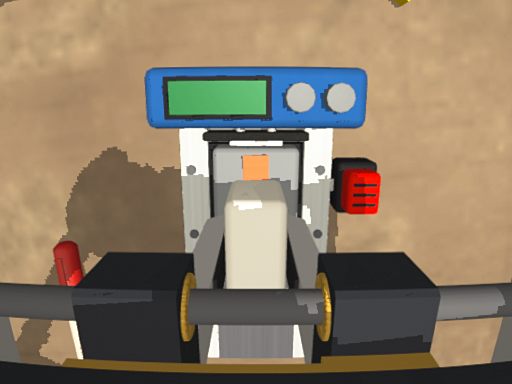

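The catch holds against a 6 N pull. I take the tension off and let go.

```bash
python3 -m handwheel '[[[0,0,-0.04,0,0,0,-1],[0,0,-0.08,0,0,0,-1],[0,0,-0.08,0,0,0,-1]]]'|grep -E 'pos|force'
```

```text
tool_pos: [562.7, -281.2, 51.5]
wrist_force: [3.6, 1.2, -7.2]
```

```bash
python3 -m handwheel '[[[0.02,0,-0.02,0,0,0,-1],[0.03,0,-0.04,0,0,0,-1],[0.03,0,-0.04,0,0,0,-1]]]'|grep -E 'pos|force'
```

```text
tool_pos: [562.8, -281.2, 51.3]
wrist_force: [0.5, 3.1, 0.9]
```

```bash
python3 -m handwheel '[[[0,0,0,0,0,0,-0.3],[0,0,0,0,0,0,0],[0,0,0,0,0,0,0.4],[0,0,0,0,0,0,0.6],[0,0,0,0,0,0,0.6],[0,0,0,0,0,0,0.6]]]'|grep -E 'pos|force|width'; python3 - <<'E'
from h import *
im=snapshot('wrist');cv2.imwrite('pics/w16.png',im)
E
```

```text
tool_pos: [562.7, -281.5, 50.0]
wrist_force: [-0.1, -1.1, 0.8]
gripper_width: 63.0
```

View pics/w16.png

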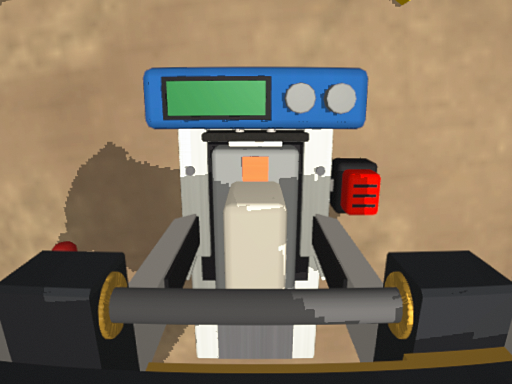

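Fingers are open and the pack stayed put, with its front edge still at row ~142 by the housing and the button (362,192) up. I rise straight up and look again.

```bash
python3 -m handwheel '[[[-0.5,0,0,0,0,0,0.6],[-1.5,0,0,0,0,0,0.6],[-2.8,0,0,0,0,0,0.6],[-4,0,0,0,0,0,0.6],[-5,0,0.5,0,0,0,0.6],[-6,0,1.5,0,0,0,0.6],[-6,0,2,0,0,0,0.6],[-6,0,2,0,0,0,0.6]]]'|grep -E 'time|pos|force|width'; python3 - <<'E'
from h import *
c=get_calibration('wrist');P,R,s=tool();im=snapshot('wrist');cv2.imwrite('pics/w17.png',im);cv2.imwrite('pics/top1.png',snapshot('top'))
np.savez('w17.npz',P=P,Rt=R,**c)
a=im[60:260,170:400];cv2.imwrite('pics/w17c.png',cv2.resize(a,None,fx=3,fy=3,interpolation=cv2.INTER_CUBIC)[:600,:800])
cv2.imwrite('pics/top1c.png',cv2.resize(cv2.imread('pics/top1.png')[90:275,90:400],None,fx=2.5,fy=2.5))
E
```

```text
time_s: 24.37
tool_pos: [511.5, -276.8, 202.3]
wrist_force: [-0.9, 0.4, -0.5]
gripper_width: 75.2
```

View pics/w17c.png

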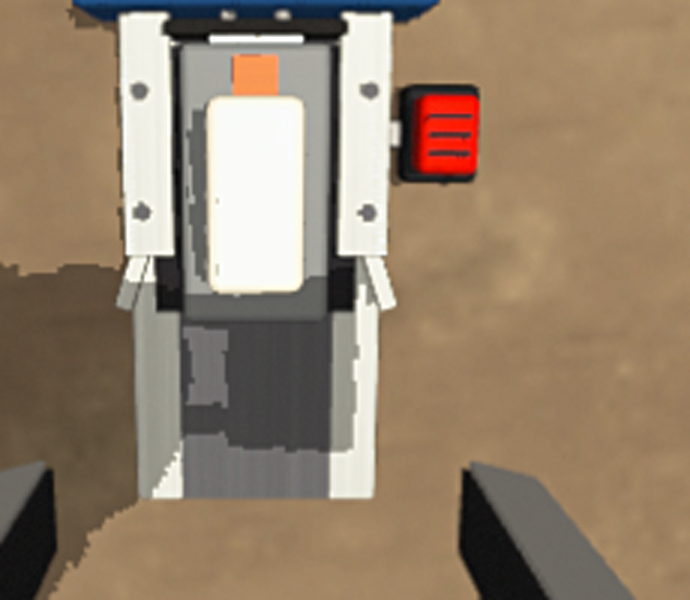

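View pics/top1c.png

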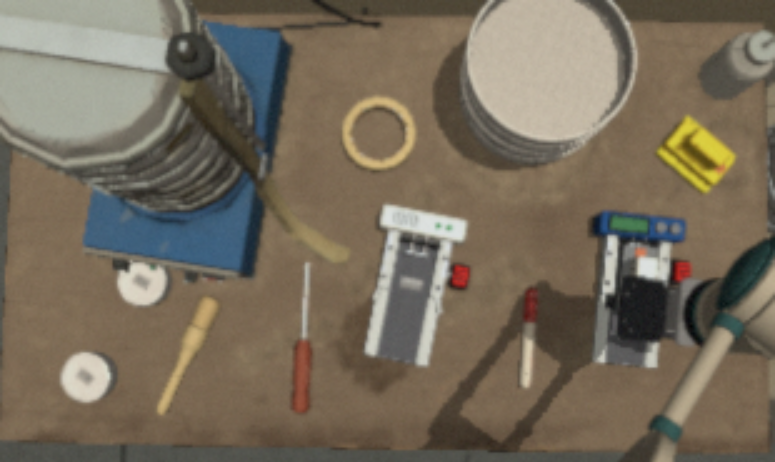

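```bash
python3 - <<'E'
from h import *
z=np.load('w17.npz');c=dict(z);P,R=z['P'],z['Rt']
def L(p,h): return (R.T@(onz(c,(p[0]+.5)/3-.5+170,(p[1]+.5)/3-.5+60,h)-P)).round(1)
print('lip end',L((150,256),33),'flange rear',L((170,311),26),'rib f/r',L((255,97),90),L((255,293),90),'rail front',L((255,497),14))
print('button edges',[(h,L((417,135),h)[1],L((478,135),h)[1]) for h in(32,38)])
E
```

```text
lip end [169.2 -36.1 -26.7] flange rear [176.2 -30.2  -6.5] rib f/r [112.4  -0.2 -77.7] [112.3  -0.2 -22.9] rail front [188.1  -0.4  67.2]
button edges [(32, np.float64(53.9), np.float64(74.4)), (38, np.float64(53.0), np.float64(73.2))]
```

```bash
python3 - <<'E'
from rig import order,env
print(order.close_job()); print(env.read_state()['time_s'])
E
```

```text
the job is handed in; nothing more can be done
None
the job is handed in; nothing more can be done
```

The pack is off the charger and latched on the meter. I let go of it and handed the job in at about 24 s.

**Charger:** Pressing the red button took about 3 N. The pack sprang and glided out about 25 mm. I gripped its rib, slid it off, and lifted it at about x -85 mm.

**Meter:** I set the pack down at x -88 mm and pushed it on by feel. The highest push on the wrist was about 11 N, and the plunger touched about 12 mm before home.

**Last checks:**
- **Held:** the pack stayed put under a pull of about 6 N, and again after I opened the fingers.
- **Position:** in the last picture its middle sits at about x +4 mm on the meter.
- **Button:** the meter's red button is up again, judged from the pictures only; I had no direct reading of the catch.
- **Bystanders:** the other things on the bench looked undisturbed in the top view. The robot was touching nothing.

**Things that were not clean:**
- Setting the pack down pressed with up to about 14 N on the rail floor before I eased off.
- The holding test pulled upward with up to about 14 N on the wrist for a moment, and the fingers crept about 1 mm up. I took that off before letting go.

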